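Make up the soup and sauce baskets in the pantry

TASK

Make up two kits for the cook from the stock on the pantry counter: the large onion, the potato and the tall jar go in the three-compartment soup basket, the garlic bulb and the squat jar in the two-compartment sauce basket, one thing to a compartment, whichever compartment you like. Each is to rest on its compartment's floor, the same way up as it is now, and must be set down gently, not dropped. Leave the small onion, the pepper mill and the black pot where they are.

Things in the scene. Friction and masses are not known exactly. Their poses are not given: they have to be found in the camera images.
- long_basket: soup basket: the longer rattan basket, 300 x 150 mm, walls 40 mm high, 10 thick. Two dividers across (5 mm thick, 34 high), so three open compartments in a row, each 90 mm (basket's x) by 130 mm (its y) inside, centred at x = -95, 0, 95 mm, y = 0. Floors 6 mm above the origin. Origin: centre of underside, x along its length, z up. Loop handle 20 mm above the rim at each end. Loose, 0.5 kg.
- short_basket: sauce basket: the shorter rattan basket, 205 x 150 mm, walls 40 mm high, 10 thick. One divider across (5 mm thick, 34 high), so two open compartments in a row, each 90 mm (basket's x) by 130 mm (its y) inside, centred at x = -47.5, 47.5 mm, y = 0. Floors 6 mm above the origin. Origin: centre of underside, x along its length, z up. Loop handle 20 mm above the rim at each end. Loose, 0.5 kg.
- large_onion: the larger of the two brown-skinned onions, standing on its flat root end: 62 mm across at its widest, which is 28 mm above its foot, 66 mm tall (plus 6 mm of thin dry stalk). Origin: centre of its foot, z up through the stalk. 0.13 kg.
- small_onion: the smaller brown-skinned onion, 42 mm across and 46 mm tall (plus 4 mm of stalk), standing on its root end. Not wanted in either kit. Origin: centre of its foot, z up.
- potato: a tan potato lying down, with dark eyes: 72 mm long (along its own x), 52 mm wide, 51 mm high, widest 26 mm above the counter. Origin: under its middle at the underside, z up. 0.12 kg.
- garlic: an off-white garlic bulb with cloves, standing on its flat root: 48 mm across at its widest, which is 16 mm above its foot; 56 mm tall with its thin 10 mm neck, which starts about 40 mm up. Origin: centre of its foot, z up through the neck. 0.06 kg.
- squat_jar: the short wide glass jar of dark red tomato sauce, paper band, metal lid: round, 58 mm in diameter (lid 56 mm, from 49 mm up), 64 mm tall. Origin: centre of its base, z up. 0.26 kg.
- tall_jar: the tall narrow glass jar of brown beans, paper band, metal lid: round, 46 mm in diameter (lid 44 mm, from 80 mm up), 95 mm tall. Origin: centre of its base, z up. 0.22 kg.
- pepper_mill: a dark turned-wood pepper mill, 54 mm across, 180 mm tall, standing to the robot's left. Not to be disturbed. Origin: centre of its base.
- crock: a big black stoneware pot, 164 mm across, 160 mm tall, standing to the robot's right. Not to be disturbed. Origin: centre of its base.

How it is judged:
At the end, for the whole second after the job is handed in: Each kit thing lies in its own compartment of its basket: on the floor (origin 2-11 mm above the basket's), within 60 mm of the basket's long centre line, upright within 0.3 rad, at rest (under 0.02 m/s). Baskets level within 0.1 rad. Small onion, mill and pot upright, within 30 mm of their starts (((x of large_onion in the frame of long_basket between -0.14 and -0.05 m and x of potato in the frame of long_basket between -0.045 and 0.045 m and x of tall_jar in the frame of long_basket between 0.05 and 0.14 m) or (x of large_onion in the frame of long_basket between -0.14 and -0.05 m and x of tall_jar in the frame of long_basket between -0.045 and 0.045 m and x of potato in the frame of long_basket between 0.05 and 0.14 m) or (x of potato in the frame of long_basket between -0.14 and -0.05 m and x of large_onion in the frame of long_basket between -0.045 and 0.045 m and x of tall_jar in the frame of long_basket between 0.05 and 0.14 m) or (x of potato in the frame of long_basket between -0.14 and -0.05 m and x of tall_jar in the frame of long_basket between -0.045 and 0.045 m and x of large_onion in the frame of long_basket between 0.05 and 0.14 m) or (x of tall_jar in the frame of long_basket between -0.14 and -0.05 m and x of large_onion in the frame of long_basket between -0.045 and 0.045 m and x of potato in the frame of long_basket between 0.05 and 0.14 m) or (x of tall_jar in the frame of long_basket between -0.14 and -0.05 m and x of potato in the frame of long_basket between -0.045 and 0.045 m and x of large_onion in the frame of long_basket between 0.05 and 0.14 m)) and y of large_onion in the frame of long_basket between -0.06 and 0.06 m and z of large_onion in the frame of long_basket between 0.002 and 0.011 m and angle between each of large_onion, potato, tall_jar, garlic, squat_jar, small_onion, pepper_mill, crock's own z axis and vertical below 0.3 rad and y of potato in the frame of long_basket between -0.06 and 0.06 m and z of potato in the frame of long_basket between 0.002 and 0.011 m and y of tall_jar in the frame of long_basket between -0.06 and 0.06 m and z of tall_jar in the frame of long_basket between 0.002 and 0.011 m and ((x of garlic in the frame of short_basket between -0.0925 and -0.0025 m and x of squat_jar in the frame of short_basket between 0.0025 and 0.0925 m) or (x of squat_jar in the frame of short_basket between -0.0925 and -0.0025 m and x of garlic in the frame of short_basket between 0.0025 and 0.0925 m)) and y of garlic in the frame of short_basket between -0.06 and 0.06 m and z of garlic in the frame of short_basket between 0.002 and 0.011 m and y of squat_jar in the frame of short_basket between -0.06 and 0.06 m and z of squat_jar in the frame of short_basket between 0.002 and 0.011 m and linear speed of each of large_onion, potato, tall_jar, garlic, squat_jar, long_basket, short_basket below 0.02 m/s and distance of each of small_onion, pepper_mill, crock from where it was at the start of the episode below 0.03 m and angle between each of long_basket, short_basket's own z axis and vertical below 0.1 rad); the robot touches nothing.
It fails at once if the small onion, the pepper mill or the black pot is pushed more than 30 mm from its place (distance of any of small_onion, pepper_mill, crock from where it was at the start of the episode above 0.03 m).
It fails at once if a thing of the kits is dropped: it moves faster than 0.5 m/s out of the fingers' grip, as after a fall of 13 mm ((linear speed of large_onion above 0.5 m/s and contact force between large_onion and the fingers below 0.05 N) or (linear speed of potato above 0.5 m/s and contact force between potato and the fingers below 0.05 N) or (linear speed of tall_jar above 0.5 m/s and contact force between tall_jar and the fingers below 0.05 N) or (linear speed of garlic above 0.5 m/s and contact force between garlic and the fingers below 0.05 N) or (linear speed of squat_jar above 0.5 m/s and contact force between squat_jar and the fingers below 0.05 N)).
It also fails if it takes over 136 s, if anything falls off the work surface, if the arm or the gripper's body presses on something with over 40 N, if the wrist force passes 120 N, or if a joint passes its speed limit or range.

ROBOT

A 6-joint arm with a two-finger parallel gripper is mounted at the origin on the work surface. World frame = base frame: x ahead of the robot, y to its left, z up, the work surface at z = 0. Lengths are in m, angles in rad, forces in N, time in s.
With the tool pointing down it reaches from about 0.35 to 0.975 m from the base axis. Payload 4.9 kg.
Tool frame: the origin (TCP) lies on the front face of the gripper's body, between the roots of the fingers; the fingertips stand 73 mm ahead of it and the grasp point (between the pads) lies 54 mm ahead of it; z points along the fingers, y is the line along which they close (so a half turn about z gives the same grasp; the last joint's range is limited). The gripper opens to 85 mm and grips with 20 to 120 N. Pads are 22 mm wide; open, the fingers measure 114 mm over their backs; the gripper's body (76 mm by 85 mm) begins 54 mm behind the grasp point. The pads swing forward as they close: fully open they stand 13 mm farther back than shut.
Start: joints at [0.99, 0.053, 1.613, -0, 1.476, -0.119], TCP at [0.278, 0.56, 0.304] pointing down, gripper open.
Joint ranges: [-3.01, 3.01], [-1.01, 2.22], [0.06, 2.58], [-1.02, 4.17], [0.09, 2.62], [-3.14, 3.14]. Speed limits (rad/s): [2.57, 2.57, 3.14, 3.14, 3.14, 3.14].

INTERFACE

Orientations are given as a rotation vector (axis times angle).
In Python, from station import status, imaging, order gives the robot as it stands.
- The arm moves only by the tool arm_command, never from a script. Its argument "increments" is a list of rows, each an object with "slide": the shift along the tool's x, y, z in m, a list of three; "spin": the turn about the tool's z in degrees; "gripper": the opening, from -1 (shut) to 1 (fully open). In form: [{"slide": [x, y, z], "spin": spin, "gripper": gripper}, ...]. A call has 1 to 8 rows; each row is the pose to reach, as a shift and turn from the pose commanded when the call began, along the tool's axes at that moment; what a row does not reach only later rows make up. A row lasts 1/12 s, in which the tool goes at most 41.7 mm and 7.16 degrees, less where a joint would pass 70% of its speed; a pose out of reach is approached as far as the arm can. A call with a gripper value outside its range is refused whole. The fingers move at their own pace and stop on an object; "newtons" is the grip in N (left out, the last holds). Time passes only in rows, so rows that repeat a pose let the fingers close. It gives the time, the measured TCP pose, the force, the opening and the grip force at its end, in the units of the state.
- status.get_obs(): the state, without advancing time (a new reading comes with each control period).
- imaging.get_image(name): name is "scene" or "top"; returns a dict with "frame" (480x640x3 uint8, red, green, blue), "vfov" (degrees; the focal length in pixels is half the picture's height over the tangent of half this angle, whatever the lens; pixels are square), "cx", "cy" (the principal point, pixels), "view" (4x4, takes a point from world to camera coordinates). Camera axes: x right, y up, looking along -z (the intrinsics and any distortion apply to the point x, -y, -z); pixel columns grow to the right and rows downward; lengths in m; the calibration is good to about 2 mm. A picture is of the moment at which its call begins. There is no depth.
- order.finish_job(): hands the job in; it is judged then, once.
The state is a dict: "t": time; "q": joint angles; "dq": joint speeds; "effort": joint torques, N m; "tool_pos": TCP position; "tool_rot": TCP orientation; "contact_force": force on the tool from outside, world axes, zero at the start; "wrist_torque": the same for the moment, N m; "opening": finger opening in m; "grip_force": force on a finger pad.
Only numpy, scipy, OpenCV 4.12 (cv2) and the standard library are available. Lean on these libraries where they do the work, as an engineer would, in place of code of your own. Each camera call takes 0.05 s, during which the arm holds its last target. There are 200 camera calls.

## Working session

There is one attempt and no reset: what is moved stays moved. The work goes in short steps, Python scripts to look and compute and a tool call to move; the robot and the scene stay as the last step left them, time stands still between calls to the robot, and variables do not carry over. Pictures are saved under pics/ and viewed, at most 14 in all, crops included, and the job is handed in when it is done.

Besides the shell and the picture viewer there is one more tool, called as name([rows], argument=value, ...), one row to a line, values as JSON. arm_command: Moves the arm, as the interface text tells. Its arguments: {"type":"object","properties":{"increments":{"type":"array","items":{"type":"object","properties":{"slide":{"type":"array","items":{"type":"number"}},"spin":{"type":"number"},"gripper":{"type":"number"}}}},"newtons":{"type":"number"}},"required":["increments"]}

```bash
mkdir -p pics; ls; python3 - <<'E'
from station import status, imaging
import cv2
for n in("scene","top"):
    d=imaging.get_image(n); cv2.imwrite(f"pics/{n}0.png",d["frame"][:,:,::-1]); print(n,{k:v for k,v in d.items() if k!="frame"})
print(status.get_obs())
E
```

```text
pics
scene {'vfov': 51.34161822407637, 'cx': 317.59925876872956, 'cy': 240.66471058783233, 'view': array([[-0.8312985 ,  0.55568739,  0.01242299,  0.43812136],
       [-0.31933613, -0.49577614,  0.80760786,  0.11101755],
       [ 0.45493653,  0.66739609,  0.58958902, -1.45945569],
       [ 0.        ,  0.        ,  0.        ,  1.        ]])}
top {'vfov': 44.638782517081424, 'cx': 303.8776170096829, 'cy': 223.0989382049051, 'view': array([[-0.00925575, -0.99994913, -0.00400747, -0.01424694],
       [ 0.99341174, -0.00965289,  0.11419257, -0.51768626],
       [-0.11422545, -0.00292413,  0.99345055, -1.79316395],
       [ 0.        ,  0.        ,  0.        ,  1.        ]])}
{'t': 0.1, 'q': array([ 9.89947436e-01,  5.33016138e-02,  1.61418533e+00,  1.16615400e-05,
        1.47602414e+00, -1.19026203e-01]), 'dq': array([ 1.53127532e-03, -9.61612101e-04, -2.09429962e-03,  6.60988213e-05,
       -7.91862188e-04, -1.74707056e-03]), 'effort': array([ 4.82367777e-04, -3.94903994e+01, -3.71363139e+01, -1.01491812e-04,
        3.87670836e-03, -1.73906841e-05]), 'tool_pos': array([0.27825465, 0.55914633, 0.30276205]), 'tool_rot': array([-7.18848283e-01, -3.05755670e+00,  2.82398044e-03]), 'contact_force': array([-0.27519774, -0.03334353, -0.10569071]), 'wrist_torque': array([ 0.00366791, -0.05286001,  0.00551362]), 'grip_force': 0.0, 'opening': 0.08548973324882972}
```

View pics/top0.png

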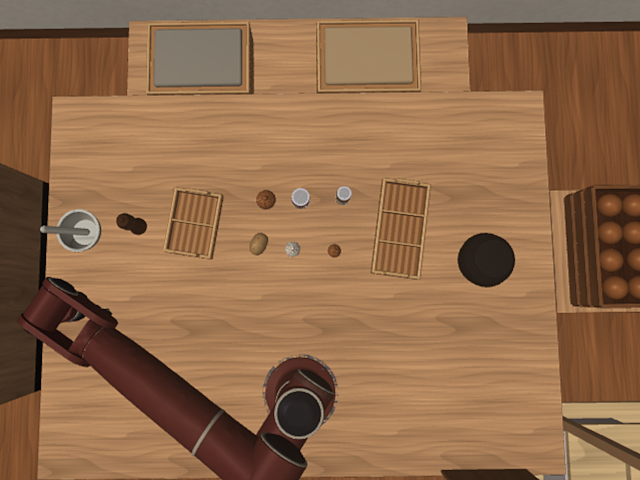

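View pics/scene0.png

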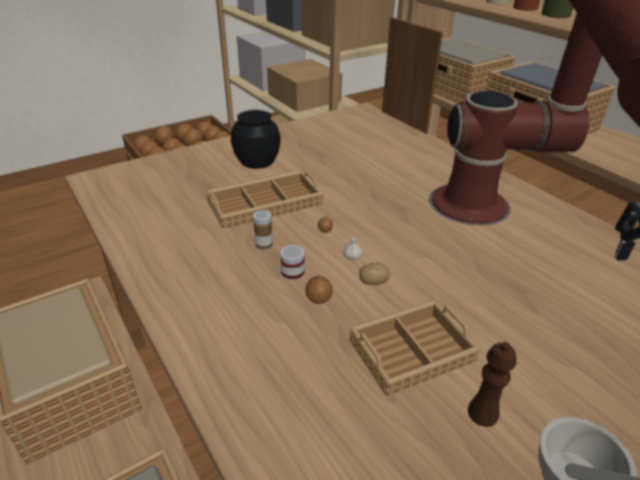

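```bash
cat > h.py <<'E'
import numpy as np, cv2
from station import status, imaging
def get(n):
    d=imaging.get_image(n); d["f"]=240/np.tan(np.radians(d["vfov"])/2); return d
def proj(d,p):
    c=d["view"]@np.r_[p,1]; return np.array([d["cx"]+d["f"]*c[0]/-c[2], d["cy"]-d["f"]*c[1]/-c[2]])
def ray(d,u,v):
    R=d["view"][:3,:3]; t=d["view"][:3,3]
    return -R.T@t, R.T@np.array([(u-d["cx"])/d["f"],-(v-d["cy"])/d["f"],-1])
def onz(d,u,v,z):
    o,r=ray(d,u,v); return (o+r*(z-o[2])/r[2])
E
python3 - <<'E'
from h import *
t=get("top");s=get("scene")
for d in(t,s): print(ray(d,0,0)[0], proj(d,[0,0,0]))
a=t["frame"][170:290,150:450,::-1]
cv2.imwrite("pics/topc.png",cv2.resize(a[:,:150],None,fx=5,fy=5,interpolation=cv2.INTER_CUBIC))
cv2.imwrite("pics/topd.png",cv2.resize(a[:,150:],None,fx=5,fy=5,interpolation=cv2.INTER_CUBIC))
a=s["frame"][160:400,200:520,::-1]
cv2.imwrite("pics/scenec.png",cv2.resize(a,None,fx=2.5,fy=2.5,interpolation=cv2.INTER_CUBIC))
E
```

```text
[ 0.30931879 -0.02448683  1.84047855] [299.23275361 391.87775521]
[1.06362125 0.78561636 0.76537763] [467.49686073 202.68148047]
```

View pics/topc.png

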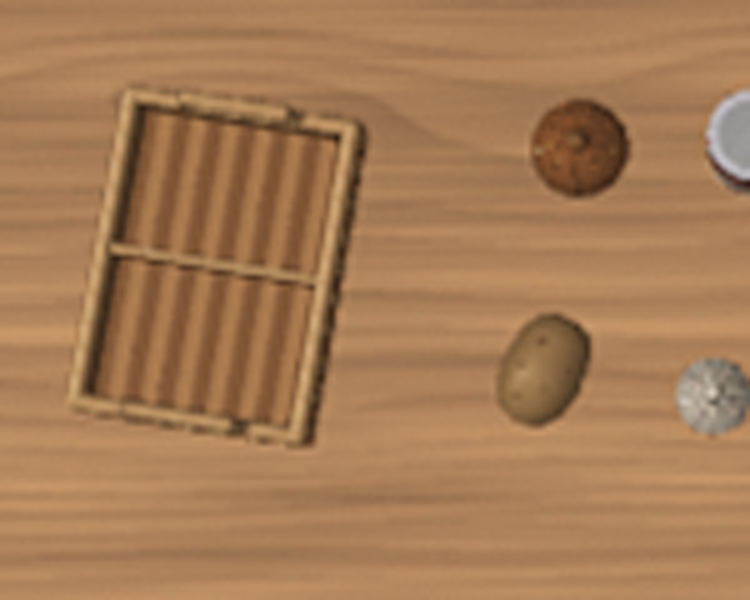

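View pics/topd.png

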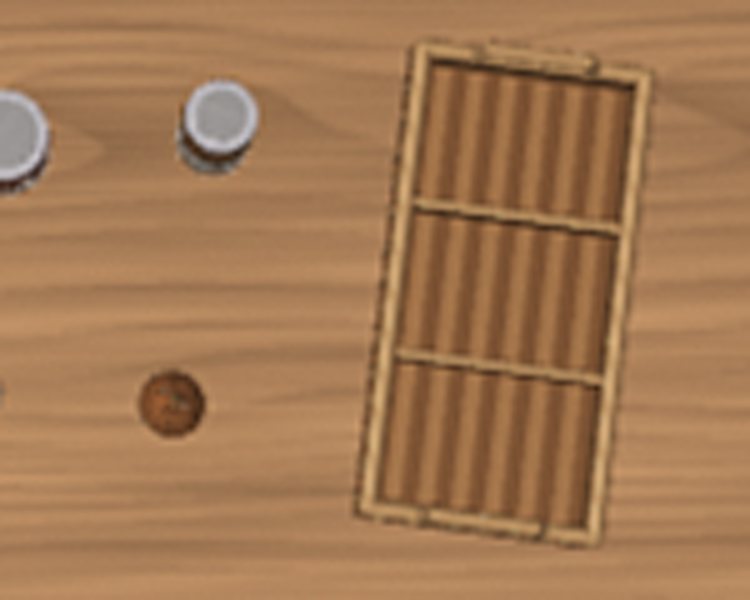

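View pics/scenec.png

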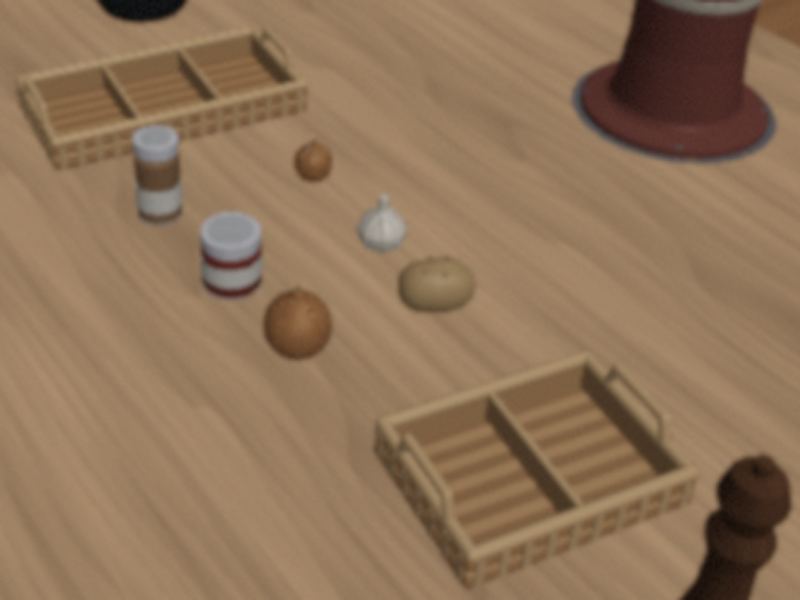

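```bash
cat > meas.py <<'E'
from h import *
def blobs(d,lo,hi,roi,amin=30):
    x0,y0,x1,y1=roi
    im=cv2.cvtColor(cv2.resize(d["frame"][y0:y1,x0:x1],None,fx=4,fy=4,interpolation=cv2.INTER_CUBIC),cv2.COLOR_RGB2HSV)
    m=cv2.inRange(im,lo,hi); m=cv2.morphologyEx(m,cv2.MORPH_OPEN,np.ones((5,5)))
    out=[]
    for c in cv2.findContours(m,cv2.RETR_EXTERNAL,cv2.CHAIN_APPROX_NONE)[0]:
        if cv2.contourArea(c)>amin*16 and len(c)>5:
            (cx,cy),(w,h),a=cv2.fitEllipse(cv2.convexHull(c))
            out.append((x0+(cx+.5)/4-.5,y0+(cy+.5)/4-.5,w/4,h/4,a))
    return out
E
python3 - <<'E'
from meas import *
t=get("top")
hsv=cv2.cvtColor(t["frame"],cv2.COLOR_RGB2HSV)
for n,(u,v) in dict(onion=(266,200),pot=(259,244),garlic=(292,248),squat=(300,197),tall=(344,193),sm=(334,250),wood=(310,225),wood2=(280,220)).items(): print(n,hsv[v,u])
roi=(240,175,370,270)
print("lids/garlic");[print(np.round(b,1)) for b in blobs(t,(0,0,90),(180,70,255),roi)]
print("dark sat");[print(np.round(b,1)) for b in blobs(t,(0,120,0),(180,255,130),roi)]
def bask(name,cs,x0):
    P=np.array([onz(t,x0+X/5-.4,170+Y/5-.4,.04)[:2] for X,Y in cs]); c=P.mean(0)
    e=((P[0]-P[3])+(P[1]-P[2]))/2
    print(name,P.round(3).tolist(),"c",c.round(4),"len",[round(np.linalg.norm(P[i]-P[(i+1)%4]),3) for i in range(4)],"xdir",np.degrees(np.arctan2(e[1],e[0])))
bask("short",[(125,90),(360,122),(305,443),(72,402)],150)
bask("long",[(415,43),(652,70),(600,545),(358,513)],300)
E
```

```text
onion [ 12 160 105]
pot [ 16 128 146]
garlic [ 18  36 217]
squat [  0   7 154]
tall [  8   7 154]
sm [ 14 147 123]
wood [ 14 122 182]
wood2 [ 14 123 168]
lids/garlic
[292.1 248.7  14.5  14.7 157.5]
[300.2 196.7  18.4  18.9 108.1]
[343.7 193.   14.9  15.1  64.5]
dark sat
[334.  250.3  13.   13.5 158.2]
[258.8 243.3  16.3  23.   21.7]
[265.7 199.3  19.4  19.9  24.7]
short [[0.632, 0.384], [0.61, 0.237], [0.41, 0.269], [0.437, 0.413]] c [0.5223 0.3257] len [np.float64(0.149), np.float64(0.203), np.float64(0.147), np.float64(0.197)] xdir -8.945866995079863
long [[0.655, -0.267], [0.637, -0.414], [0.342, -0.372], [0.363, -0.224]] c [ 0.499  -0.3193] len [np.float64(0.149), np.float64(0.298), np.float64(0.149), np.float64(0.296)] xdir -8.13928114111742
```

```bash
python3 - <<'E'
from meas import *
from scipy.spatial.transform import Rotation as R
t=get("top");s=get("scene")
for n,u,v,z in [("garlic",292.1,248.7,.016),("squat",300.2,196.7,.064),("tall",343.7,193,.095),("small",334,250.3,.02),("potato",258.8,243.3,.026),("onion",265.7,199.3,.028)]:
    p=onz(t,u,v,z); print(n,p.round(4),"scene px",proj(s,p).round(1), "crop",((proj(s,p)-[200,160])*2.5).round())
o=status.get_obs(); M=R.from_rotvec(o["tool_rot"]).as_matrix(); print("y dir",np.degrees(np.arctan2(M[1,1],M[0,1])))
E
```

```text
garlic [0.4389 0.0184 0.016 ] scene px [351.4 250.9] crop [378. 227.]
squat [ 0.5954 -0.0087  0.064 ] scene px [291.3 250.6] crop [228. 227.]
tall [ 0.6004 -0.1406  0.095 ] scene px [261.3 213.9] crop [153. 135.]
small [ 0.4324 -0.1122  0.02  ] scene px [323.8 223.8] crop [310. 160.]
potato [0.456  0.1218 0.026 ] scene px [372.5 272.6] crop [431. 282.]
onion [0.594  0.0999 0.028 ] scene px [317.7 288.3] crop [294. 321.]
y dir 63.54182355766157
```

arm_command([
  {"slide":[0,0,0],"spin":-7,"gripper":1},
  {"slide":[0,0,0],"spin":-14,"gripper":1},
  {"slide":[0,0,0],"spin":-21,"gripper":1},
  {"slide":[0,0,0],"spin":-26.4,"gripper":1},
  {"slide":[0,0,0],"spin":-26.4,"gripper":1},
], newtons=40)

```text
t: 0.77
tool_pos: [0.2784, 0.5595, 0.3038]
tool_rot: [0.001, -3.142, 0.0]
contact_force: [-0.1, -0.1, 0.7]
opening: 0.0849
grip_force: 0.0
```

arm_command([
  {"slide":[-0.16,-0.24,0.03],"spin":0,"gripper":1},
  {"slide":[-0.16,-0.24,0.03],"spin":0,"gripper":1},
  {"slide":[-0.16,-0.24,0.03],"spin":0,"gripper":1},
  {"slide":[-0.16,-0.24,0.03],"spin":0,"gripper":1},
  {"slide":[-0.16,-0.24,0.03],"spin":0,"gripper":1},
  {"slide":[-0.16,-0.24,0.03],"spin":0,"gripper":1},
  {"slide":[-0.16,-0.24,0.03],"spin":0,"gripper":1},
  {"slide":[-0.16,-0.24,0.03],"spin":0,"gripper":1},
])

```text
t: 1.43
tool_pos: [0.441, 0.3144, 0.2731]
tool_rot: [0.017, 3.141, -0.005]
contact_force: [-0.1, -0.1, -0.9]
opening: 0.0854
grip_force: 0.0
```

arm_command([
  {"slide":[-0.154,-0.2185,0.054],"spin":0,"gripper":1},
  {"slide":[-0.154,-0.2185,0.054],"spin":0,"gripper":1},
  {"slide":[-0.154,-0.2185,0.054],"spin":0,"gripper":1},
  {"slide":[-0.154,-0.2185,0.054],"spin":0,"gripper":1},
  {"slide":[-0.154,-0.2185,0.054],"spin":0,"gripper":1},
  {"slide":[-0.154,-0.2185,0.054],"spin":0,"gripper":1},
  {"slide":[-0.154,-0.2185,0.054],"spin":0,"gripper":1},
  {"slide":[-0.154,-0.2185,0.054],"spin":0,"gripper":1},
])

```text
t: 2.1
tool_pos: [0.5935, 0.0973, 0.2186]
tool_rot: [-0.013, -3.14, 0.002]
contact_force: [-0.4, -0.4, -1.0]
opening: 0.0853
grip_force: 0.0
```

arm_command([
  {"slide":[0,0,0.02],"spin":0,"gripper":1},
  {"slide":[0,0,0.06],"spin":0,"gripper":1},
  {"slide":[0,0,0.1],"spin":0,"gripper":1},
  {"slide":[0,0,0.125],"spin":0,"gripper":1},
  {"slide":[0,0,0.136],"spin":0,"gripper":1},
  {"slide":[0,0,0.136],"spin":0,"gripper":1},
  {"slide":[0,0,0.136],"spin":0,"gripper":0},
  {"slide":[0,0,0.136],"spin":0,"gripper":-1},
])

```text
t: 2.77
tool_pos: [0.5937, 0.1012, 0.0867]
tool_rot: [0.002, 3.137, 0.0]
contact_force: [-0.6, 0.2, -0.2]
opening: 0.0638
grip_force: 0.0
```

arm_command([
  {"slide":[0,0,0],"spin":0,"gripper":-1},
  {"slide":[0,0,0],"spin":0,"gripper":-1},
  {"slide":[0,0,0],"spin":0,"gripper":-1},
  {"slide":[0,0,0],"spin":0,"gripper":-1},
  {"slide":[0,0,0],"spin":0,"gripper":-1},
  {"slide":[0,0,0],"spin":0,"gripper":-1},
])

```text
t: 3.27
tool_pos: [0.5942, 0.101, 0.0873]
tool_rot: [0.002, 3.136, 0.001]
contact_force: [-0.7, 1.0, 6.2]
opening: 0.0595
grip_force: 43.9
```

arm_command([
  {"slide":[0,0,-0.015],"spin":0,"gripper":-1},
  {"slide":[0,0,-0.05],"spin":0,"gripper":-1},
  {"slide":[0,0,-0.09],"spin":0,"gripper":-1},
  {"slide":[0,-0.01,-0.125],"spin":0,"gripper":-1},
  {"slide":[0,-0.035,-0.14],"spin":0,"gripper":-1},
  {"slide":[0,-0.07,-0.14],"spin":0,"gripper":-1},
  {"slide":[0,-0.11,-0.14],"spin":0,"gripper":-1},
  {"slide":[0,-0.15,-0.14],"spin":0,"gripper":-1},
])

```text
t: 3.93
tool_pos: [0.5918, -0.0504, 0.2255]
tool_rot: [-0.0, 3.139, -0.001]
contact_force: [0.9, 0.2, -1.6]
opening: 0.0593
grip_force: 44.0
```

arm_command([
  {"slide":[0,-0.04,0],"spin":0,"gripper":-1},
  {"slide":[0,-0.08,0],"spin":0,"gripper":-1},
  {"slide":[0,-0.12,0],"spin":0,"gripper":-1},
  {"slide":[0,-0.16,0],"spin":0,"gripper":-1},
  {"slide":[0,-0.2,0],"spin":0,"gripper":-1},
  {"slide":[0,-0.24,0],"spin":0,"gripper":-1},
  {"slide":[0.001,-0.27,0],"spin":4,"gripper":-1},
  {"slide":[0.001,-0.282,0],"spin":8,"gripper":-1},
])

```text
t: 4.6
tool_pos: [0.5896, -0.3357, 0.2245]
tool_rot: [0.232, 3.132, -0.003]
contact_force: [-0.4, -0.5, -1.4]
opening: 0.0593
grip_force: 44.0
```

arm_command([
  {"slide":[0,0,0.01],"spin":0,"gripper":-1},
  {"slide":[0,0,0.04],"spin":0,"gripper":-1},
  {"slide":[0,0,0.075],"spin":0,"gripper":-1},
  {"slide":[0,0,0.1],"spin":0,"gripper":-1},
  {"slide":[0,0,0.115],"spin":0,"gripper":-1},
  {"slide":[0,0,0.123],"spin":0,"gripper":-1},
  {"slide":[0,0,0.128],"spin":0,"gripper":-1},
  {"slide":[0,0,0.128],"spin":0,"gripper":-1},
])

```text
t: 5.27
tool_pos: [0.5908, -0.3309, 0.0959]
tool_rot: [0.219, 3.134, 0.0]
contact_force: [-0.8, 0.2, -1.0]
opening: 0.0593
grip_force: 44.0
```

arm_command([
  {"slide":[0,0,0.001],"spin":0,"gripper":-1},
  {"slide":[0,0,0.002],"spin":0,"gripper":-1},
  {"slide":[0,0,0.002],"spin":0,"gripper":-1},
  {"slide":[0,0,0.002],"spin":0,"gripper":-1},
])

```text
t: 5.6
tool_pos: [0.5911, -0.3317, 0.0952]
tool_rot: [0.221, 3.132, -0.002]
contact_force: [0.0, -0.0, -0.6]
opening: 0.0595
grip_force: 44.0
```

```bash
python3 - <<'E'
from h import *
s=get("scene"); t=get("top")
a=cv2.resize(s["frame"][130:270,180:360,::-1],None,fx=3,fy=3,interpolation=cv2.INTER_CUBIC)
b=cv2.resize(t["frame"][160:300,350:430,::-1],None,fx=3,fy=3,interpolation=cv2.INTER_CUBIC)
cv2.imwrite("pics/p1.png",np.hstack([a,b]))
print(status.get_obs())
E
```

```text
{'t': 5.7, 'q': array([-6.21075343e-01,  3.69515246e-01,  1.61737812e+00, -1.64541754e-05,
        1.15352038e+00, -2.05121734e+00]), 'dq': array([0.00079954, 0.00464255, 0.00293142, 0.0001075 , 0.00141857,
       0.00057909]), 'effort': array([ 1.71310559e-02, -4.90959299e+01, -3.29715836e+01,  1.70156356e-03,
       -7.89426849e-03, -3.04751484e-04]), 'tool_pos': array([ 0.5908385 , -0.33153017,  0.09466729]), 'tool_rot': array([ 2.20676749e-01,  3.13283317e+00, -9.88926761e-04]), 'contact_force': array([ 0.58360883, -0.41383546, -0.60586756]), 'wrist_torque': array([-0.00261118, -0.01150728,  0.00667438]), 'grip_force': 43.99559950456023, 'opening': 0.05921707653121444}
```

View pics/p1.png

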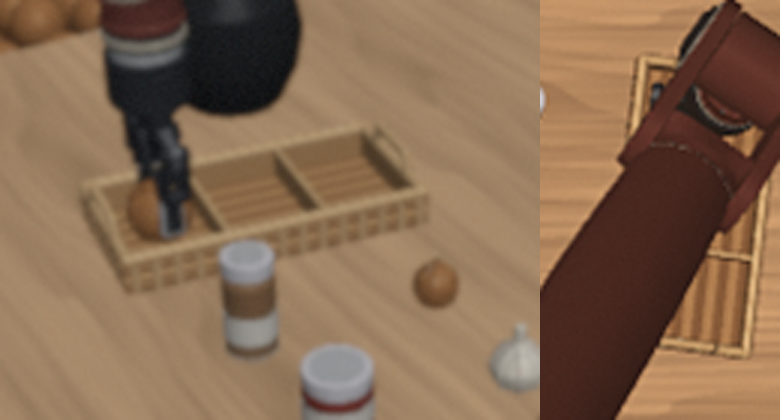

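The onion (crop ~150,210) is well inside the far compartment, fingers clear of the walls. I lower it to contact, then release.

arm_command([
  {"slide":[0,0,0.001],"spin":0,"gripper":-1},
  {"slide":[0,0,0.002],"spin":0,"gripper":-1},
  {"slide":[0,0,0.003],"spin":0,"gripper":-1},
  {"slide":[0,0,0.003],"spin":0,"gripper":-1},
  {"slide":[0,0,0.003],"spin":0,"gripper":-1},
])

```text
t: 6.12
tool_pos: [0.5911, -0.3316, 0.0934]
tool_rot: [0.221, 3.133, -0.0]
contact_force: [-3.9, 2.3, 8.5]
opening: 0.0592
grip_force: 44.9
```

arm_command([
  {"slide":[0,0,-0.001],"spin":0,"gripper":0.5},
  {"slide":[0,0,-0.001],"spin":0,"gripper":0.7},
  {"slide":[0,0,-0.001],"spin":0,"gripper":0.8},
  {"slide":[0,0,-0.001],"spin":0,"gripper":0.8},
  {"slide":[0,0,-0.02],"spin":0,"gripper":0.8},
  {"slide":[0,0,-0.055],"spin":0,"gripper":0.8},
  {"slide":[0,0,-0.095],"spin":-4,"gripper":0.8},
  {"slide":[0,0,-0.135],"spin":-8,"gripper":1},
])

```text
t: 6.78
tool_pos: [0.5899, -0.3308, 0.2258]
tool_rot: [0.004, -3.139, -0.003]
contact_force: [1.6, -0.3, -1.1]
opening: 0.0847
grip_force: 0.0
```

arm_command([
  {"slide":[-0.001,0.035,0],"spin":0,"gripper":1},
  {"slide":[-0.003,0.075,0],"spin":0,"gripper":1},
  {"slide":[-0.005,0.115,0],"spin":0,"gripper":1},
  {"slide":[-0.007,0.155,0],"spin":0,"gripper":1},
  {"slide":[-0.0076,0.185,0],"spin":0,"gripper":1},
  {"slide":[-0.0076,0.1915,0.0],"spin":0,"gripper":1},
  {"slide":[-0.0076,0.1915,0.0],"spin":0,"gripper":1},
  {"slide":[-0.0076,0.1915,0.02],"spin":0,"gripper":1},
])

```text
t: 7.45
tool_pos: [0.6008, -0.1408, 0.2105]
tool_rot: [0.0, 3.133, -0.006]
contact_force: [0.3, -0.7, 1.3]
opening: 0.0855
grip_force: 0.0
```

arm_command([
  {"slide":[0,0,0.035],"spin":0,"gripper":1},
  {"slide":[0,0,0.07],"spin":0,"gripper":1},
  {"slide":[0,0,0.093],"spin":0,"gripper":1},
  {"slide":[0,0,0.098],"spin":0,"gripper":1},
  {"slide":[0,0,0.098],"spin":0,"gripper":0.3},
  {"slide":[0,0,0.098],"spin":0,"gripper":-1},
  {"slide":[0,0,0.098],"spin":0,"gripper":-1},
  {"slide":[0,0,0.098],"spin":0,"gripper":-1},
])

```text
t: 8.12
tool_pos: [0.6, -0.1408, 0.111]
tool_rot: [0.002, 3.137, -0.003]
contact_force: [-0.7, -0.7, 2.0]
opening: 0.0454
grip_force: 39.9
```

arm_command([
  {"slide":[0,0,0],"spin":0,"gripper":-1},
  {"slide":[0,0,0],"spin":0,"gripper":-1},
  {"slide":[0,0,0],"spin":0,"gripper":-1},
  {"slide":[0,0,0],"spin":0,"gripper":-1},
  {"slide":[0,0,0],"spin":0,"gripper":-1},
  {"slide":[0,0,0],"spin":0,"gripper":-1},
])

```text
t: 8.62
tool_pos: [0.6, -0.1407, 0.1109]
tool_rot: [0.001, 3.137, -0.004]
contact_force: [-0.2, -1.0, 5.6]
opening: 0.045
grip_force: 40.3
```

arm_command([
  {"slide":[0,0,-0.015],"spin":0,"gripper":-1},
  {"slide":[0,0,-0.05],"spin":0,"gripper":-1},
  {"slide":[0,0,-0.09],"spin":0,"gripper":-1},
  {"slide":[0.005,-0.008,-0.12],"spin":0,"gripper":-1},
  {"slide":[0.02,-0.035,-0.13],"spin":0,"gripper":-1},
  {"slide":[0.036,-0.062,-0.13],"spin":0,"gripper":-1},
  {"slide":[0.054,-0.095,-0.13],"spin":0,"gripper":-1},
  {"slide":[0.072,-0.127,-0.13],"spin":0,"gripper":-1},
])

```text
t: 9.28
tool_pos: [0.5254, -0.2674, 0.2386]
tool_rot: [-0.001, 3.141, -0.001]
contact_force: [0.5, -0.6, -2.7]
opening: 0.0451
grip_force: 40.8
```

arm_command([
  {"slide":[0.0195,-0.034,0],"spin":4,"gripper":-1},
  {"slide":[0.0295,-0.0515,0],"spin":8,"gripper":-1},
  {"slide":[0.0295,-0.0515,0],"spin":8,"gripper":-1},
  {"slide":[0.0295,-0.0515,0.02],"spin":8,"gripper":-1},
  {"slide":[0.0295,-0.0515,0.055],"spin":8,"gripper":-1},
  {"slide":[0.0295,-0.0515,0.085],"spin":8,"gripper":-1},
  {"slide":[0.0295,-0.0515,0.105],"spin":8,"gripper":-1},
  {"slide":[0.0295,-0.0515,0.113],"spin":8,"gripper":-1},
])

```text
t: 9.95
tool_pos: [0.4949, -0.3159, 0.1205]
tool_rot: [-0.218, -3.128, -0.007]
contact_force: [-0.8, 1.1, -2.6]
opening: 0.0446
grip_force: 40.8
```

arm_command([
  {"slide":[0,0,0.004],"spin":0,"gripper":-1},
  {"slide":[0,0,0.008],"spin":0,"gripper":-1},
  {"slide":[0,0,0.01],"spin":0,"gripper":-1},
  {"slide":[0,0,0.012],"spin":0,"gripper":-1},
  {"slide":[0,0,0.012],"spin":0,"gripper":-1},
  {"slide":[0,0,0.012],"spin":0,"gripper":-1},
])

```text
t: 10.45
tool_pos: [0.498, -0.3186, 0.117]
tool_rot: [0.22, 3.132, -0.001]
contact_force: [-2.9, 5.3, 9.4]
opening: 0.0456
grip_force: 41.8
```

arm_command([
  {"slide":[0,0,-0.001],"spin":0,"gripper":0.3},
  {"slide":[0,0,-0.001],"spin":0,"gripper":0.6},
  {"slide":[0,0,-0.001],"spin":0,"gripper":0.8},
  {"slide":[0,0,-0.001],"spin":0,"gripper":0.8},
  {"slide":[0,0,-0.001],"spin":0,"gripper":0.8},
  {"slide":[0,0,-0.02],"spin":0,"gripper":0.8},
  {"slide":[0,0,-0.06],"spin":0,"gripper":0.8},
  {"slide":[0,0,-0.1],"spin":0,"gripper":0.8},
])

```text
t: 11.12
tool_pos: [0.4954, -0.3173, 0.2114]
tool_rot: [-0.221, -3.129, -0.005]
contact_force: [1.0, -1.2, -0.1]
opening: 0.0771
grip_force: 0.0
```

arm_command([
  {"slide":[0.008,0.032,0],"spin":0,"gripper":1},
  {"slide":[0.0175,0.072,0],"spin":0,"gripper":1},
  {"slide":[0.027,0.111,0],"spin":0,"gripper":1},
  {"slide":[0.0364,0.15,0],"spin":0,"gripper":1},
  {"slide":[0.046,0.19,0],"spin":0,"gripper":1},
  {"slide":[0.0558,0.23,0],"spin":0,"gripper":1},
  {"slide":[0.0655,0.27,0],"spin":0,"gripper":1},
  {"slide":[0.0752,0.31,0],"spin":0,"gripper":1},
])

```text
t: 11.78
tool_pos: [0.465, 0.001, 0.213]
tool_rot: [0.222, 3.133, -0.0]
contact_force: [0.6, 0.4, 0.2]
opening: 0.0854
grip_force: 0.0
```

arm_command([
  {"slide":[0.0095,0.039,0],"spin":7,"gripper":1},
  {"slide":[0.018,0.075,0],"spin":14,"gripper":1},
  {"slide":[0.025,0.105,0],"spin":14,"gripper":1},
  {"slide":[0.0293,0.1207,0],"spin":14,"gripper":1},
  {"slide":[0.0293,0.1207,0],"spin":14,"gripper":1},
  {"slide":[0.0293,0.1207,0],"spin":14,"gripper":1},
  {"slide":[0.0293,0.1207,0.03],"spin":14,"gripper":1},
  {"slide":[0.0293,0.1207,0.06],"spin":14,"gripper":1},
])

```text
t: 12.45
tool_pos: [0.4557, 0.122, 0.1547]
tool_rot: [0.602, 3.077, 0.002]
contact_force: [-0.4, 0.1, -1.0]
opening: 0.0853
grip_force: 0.0
```

arm_command([
  {"slide":[0,0,0.035],"spin":0,"gripper":1},
  {"slide":[0,0,0.06],"spin":0,"gripper":1},
  {"slide":[0,0,0.074],"spin":0,"gripper":1},
  {"slide":[0,0,0.074],"spin":0,"gripper":1},
  {"slide":[0,0,0.074],"spin":0,"gripper":0.3},
  {"slide":[0,0,0.074],"spin":0,"gripper":-1},
  {"slide":[0,0,0.074],"spin":0,"gripper":-1},
  {"slide":[0,0,0.074],"spin":0,"gripper":-1},
])

```text
t: 13.12
tool_pos: [0.4552, 0.1227, 0.0813]
tool_rot: [0.6, 3.08, 0.001]
contact_force: [-1.5, -0.9, 5.5]
opening: 0.0492
grip_force: 41.2
```

arm_command([
  {"slide":[0,0,0],"spin":0,"gripper":-1},
  {"slide":[0,0,0],"spin":0,"gripper":-1},
  {"slide":[0,0,0],"spin":0,"gripper":-1},
  {"slide":[0,0,0],"spin":0,"gripper":-1},
  {"slide":[0,0,0],"spin":0,"gripper":-1},
])

```text
t: 13.53
tool_pos: [0.4552, 0.1227, 0.0813]
tool_rot: [0.6, 3.08, 0.0]
contact_force: [-0.4, -2.5, 6.2]
opening: 0.0493
grip_force: 41.3
```

```bash
python3 - <<'E'
from h import *
s=get("scene"); t=get("top")
a=cv2.resize(s["frame"][170:330,180:430,::-1],None,fx=3,fy=3,interpolation=cv2.INTER_CUBIC)
cv2.imwrite("pics/p2.png",a)
E
```

```text
(no output)
```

View pics/p2.png

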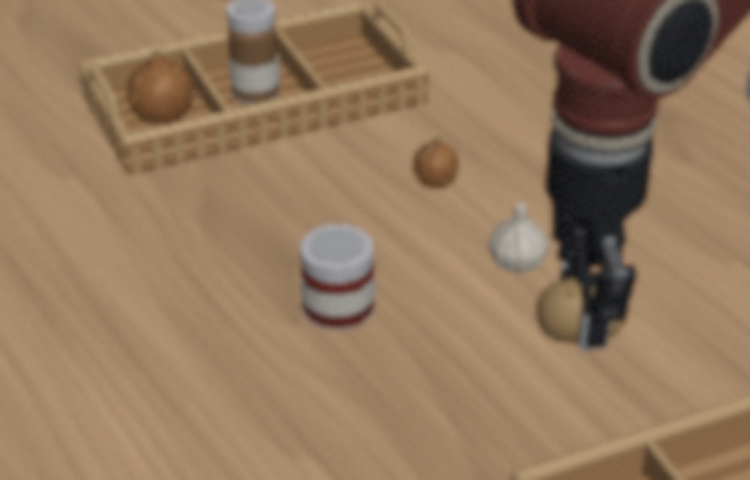

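arm_command([
  {"slide":[0,0,-0.015],"spin":0,"gripper":-1},
  {"slide":[0,0,-0.05],"spin":0,"gripper":-1},
  {"slide":[0,0,-0.09],"spin":-5,"gripper":-1},
  {"slide":[-0.001,-0.005,-0.12],"spin":-10,"gripper":-1},
  {"slide":[-0.007,-0.026,-0.13],"spin":-14,"gripper":-1},
  {"slide":[-0.0155,-0.057,-0.13],"spin":-14,"gripper":-1},
  {"slide":[-0.0245,-0.09,-0.13],"spin":-14,"gripper":-1},
  {"slide":[-0.0339,-0.1248,-0.13],"spin":-14,"gripper":-1},
])

```text
t: 14.3
tool_pos: [0.4381, -0.0064, 0.2103]
tool_rot: [0.217, 3.131, -0.001]
contact_force: [0.2, 0.7, -1.2]
opening: 0.0492
grip_force: 42.1
```

arm_command([
  {"slide":[-0.0008,-0.039,0],"spin":0,"gripper":-1},
  {"slide":[-0.0017,-0.079,0],"spin":0,"gripper":-1},
  {"slide":[-0.0025,-0.119,0],"spin":0,"gripper":-1},
  {"slide":[-0.0033,-0.159,0],"spin":0,"gripper":-1},
  {"slide":[-0.0042,-0.199,0],"spin":0,"gripper":-1},
  {"slide":[-0.005,-0.239,0],"spin":0,"gripper":-1},
  {"slide":[-0.0058,-0.279,0],"spin":0,"gripper":-1},
  {"slide":[-0.0063,-0.3017,0],"spin":0,"gripper":-1},
])

```text
t: 14.97
tool_pos: [0.4013, -0.3088, 0.2101]
tool_rot: [0.225, 3.132, -0.004]
contact_force: [0.3, -0.0, -1.0]
opening: 0.0489
grip_force: 42.1
```

arm_command([
  {"slide":[0,0,0],"spin":0,"gripper":-1},
  {"slide":[0,0,0.02],"spin":0,"gripper":-1},
  {"slide":[0,0,0.055],"spin":0,"gripper":-1},
  {"slide":[0,0,0.085],"spin":0,"gripper":-1},
  {"slide":[0,0,0.1],"spin":0,"gripper":-1},
  {"slide":[0,0,0.11],"spin":0,"gripper":-1},
  {"slide":[0,0,0.115],"spin":0,"gripper":-1},
  {"slide":[0,0,0.115],"spin":0,"gripper":-1},
])

```text
t: 15.63
tool_pos: [0.4021, -0.3046, 0.0936]
tool_rot: [-0.22, -3.133, -0.001]
contact_force: [0.2, -0.7, -1.0]
opening: 0.0491
grip_force: 42.2
```

```bash
python3 - <<'E'
from h import *
s=get("scene"); t=get("top")
a=cv2.resize(s["frame"][130:270,180:360,::-1],None,fx=3,fy=3,interpolation=cv2.INTER_CUBIC)
b=cv2.resize(t["frame"][160:300,350:430,::-1],None,fx=3,fy=3,interpolation=cv2.INTER_CUBIC)
cv2.imwrite("pics/p3.png",np.hstack([a,b]))
E
```

```text
(no output)
```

View pics/p3.png

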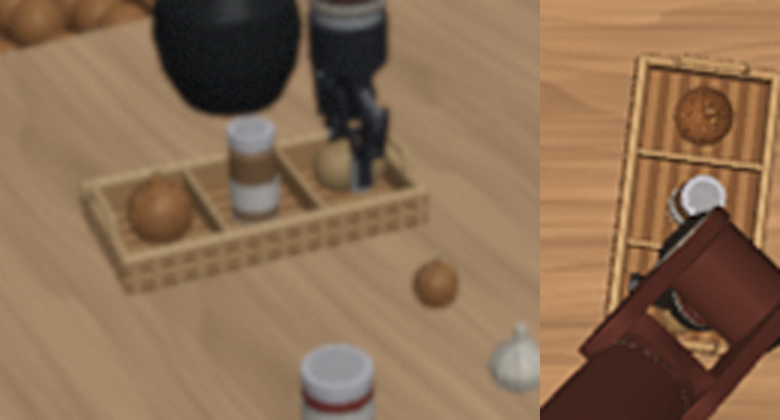

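The onion is centred in the far compartment and the jar in the middle one. The potato (crop ~340,165) is between the divider and the end wall; I lower it to contact.

arm_command([
  {"slide":[0,0,0.003],"spin":0,"gripper":-1},
  {"slide":[0,0,0.006],"spin":0,"gripper":-1},
  {"slide":[0,0,0.008],"spin":0,"gripper":-1},
  {"slide":[0,0,0.009],"spin":0,"gripper":-1},
  {"slide":[0,0,0.009],"spin":0,"gripper":-1},
  {"slide":[0,0,0.009],"spin":0,"gripper":-1},
])

```text
t: 16.23
tool_pos: [0.4026, -0.3057, 0.0873]
tool_rot: [0.221, 3.134, -0.001]
contact_force: [-4.1, 4.9, 11.3]
opening: 0.0498
grip_force: 43.0
```

arm_command([
  {"slide":[0,0,-0.001],"spin":0,"gripper":0.3},
  {"slide":[0,0,-0.001],"spin":0,"gripper":0.6},
  {"slide":[0,0,-0.001],"spin":0,"gripper":0.8},
  {"slide":[0,0,-0.001],"spin":0,"gripper":0.8},
  {"slide":[0,0,-0.001],"spin":0,"gripper":0.8},
  {"slide":[0,0,-0.025],"spin":0,"gripper":0.8},
  {"slide":[0,0,-0.065],"spin":-4,"gripper":0.8},
  {"slide":[0,0,-0.105],"spin":-8,"gripper":0.8},
])

```text
t: 16.9
tool_pos: [0.401, -0.3041, 0.189]
tool_rot: [0.003, -3.138, -0.006]
contact_force: [0.5, -0.4, 0.3]
opening: 0.0767
grip_force: 0.0
```

arm_command([
  {"slide":[-0.0035,0.033,-0.01],"spin":0,"gripper":1},
  {"slide":[-0.0077,0.073,-0.01],"spin":0,"gripper":1},
  {"slide":[-0.012,0.113,-0.01],"spin":0,"gripper":1},
  {"slide":[-0.016,0.153,-0.01],"spin":0,"gripper":1},
  {"slide":[-0.0205,0.194,-0.01],"spin":0,"gripper":1},
  {"slide":[-0.025,0.235,-0.01],"spin":0,"gripper":1},
  {"slide":[-0.029,0.276,-0.01],"spin":0,"gripper":1},
  {"slide":[-0.033,0.315,-0.01],"spin":0,"gripper":1},
], newtons=25)

```text
t: 17.57
tool_pos: [0.435, 0.0119, 0.1999]
tool_rot: [0.002, 3.141, 0.0]
contact_force: [1.1, -0.6, 0.7]
opening: 0.0854
grip_force: 0.0
```

arm_command([
  {"slide":[-0.001,0.0095,0],"spin":0,"gripper":1},
  {"slide":[-0.001,0.0095,0],"spin":0,"gripper":1},
  {"slide":[-0.001,0.0095,0.02],"spin":0,"gripper":1},
  {"slide":[-0.001,0.0095,0.055],"spin":0,"gripper":1},
  {"slide":[-0.001,0.0095,0.09],"spin":0,"gripper":1},
  {"slide":[-0.001,0.0095,0.115],"spin":0,"gripper":1},
  {"slide":[-0.001,0.0095,0.126],"spin":0,"gripper":1},
  {"slide":[-0.001,0.0095,0.126],"spin":0,"gripper":1},
])

```text
t: 18.23
tool_pos: [0.4336, 0.0182, 0.0702]
tool_rot: [-0.004, -3.134, -0.001]
contact_force: [-0.1, 0.4, -0.4]
opening: 0.0856
grip_force: 0.0
```

arm_command([
  {"slide":[0,0,0],"spin":0,"gripper":0.3},
  {"slide":[0,0,0],"spin":0,"gripper":0},
  {"slide":[0,0,0],"spin":0,"gripper":-1},
  {"slide":[0,0,0],"spin":0,"gripper":-1},
  {"slide":[0,0,0],"spin":0,"gripper":-1},
  {"slide":[0,0,0],"spin":0,"gripper":-1},
  {"slide":[0,0,0],"spin":0,"gripper":-1},
  {"slide":[0,0,0],"spin":0,"gripper":-1},
])

```text
t: 18.9
tool_pos: [0.4378, 0.0189, 0.0757]
tool_rot: [0.001, 3.138, -0.002]
contact_force: [-0.4, -3.4, 5.9]
opening: 0.0463
grip_force: 26.1
```

arm_command([
  {"slide":[0,0,-0.015],"spin":0,"gripper":-1},
  {"slide":[0,0,-0.045],"spin":0,"gripper":-1},
  {"slide":[0,0,-0.08],"spin":0,"gripper":-1},
  {"slide":[-0.001,0.008,-0.11],"spin":0,"gripper":-1},
  {"slide":[-0.003,0.03,-0.13],"spin":0,"gripper":-1},
  {"slide":[-0.0075,0.065,-0.13],"spin":0,"gripper":-1},
  {"slide":[-0.0117,0.102,-0.13],"spin":0,"gripper":-1},
  {"slide":[-0.016,0.14,-0.13],"spin":0,"gripper":-1},
])

```text
t: 19.57
tool_pos: [0.4527, 0.1608, 0.2051]
tool_rot: [0.003, 3.139, 0.001]
contact_force: [0.5, -0.5, -0.6]
opening: 0.0463
grip_force: 26.3
```

arm_command([
  {"slide":[-0.004,0.038,0],"spin":0,"gripper":-1},
  {"slide":[-0.009,0.076,0],"spin":0,"gripper":-1},
  {"slide":[-0.013,0.114,0],"spin":0,"gripper":-1},
  {"slide":[-0.017,0.147,0],"spin":4,"gripper":-1},
  {"slide":[-0.02,0.168,0],"spin":8,"gripper":-1},
  {"slide":[-0.02,0.1745,0],"spin":8,"gripper":-1},
  {"slide":[-0.02,0.1745,0],"spin":8,"gripper":-1},
  {"slide":[-0.02,0.1745,0.02],"spin":8,"gripper":-1},
])

```text
t: 20.23
tool_pos: [0.4747, 0.3347, 0.188]
tool_rot: [0.217, 3.127, 0.006]
contact_force: [0.8, 0.8, 0.0]
opening: 0.0465
grip_force: 26.3
```

arm_command([
  {"slide":[0,0,0.035],"spin":0,"gripper":-1},
  {"slide":[0,0,0.065],"spin":0,"gripper":-1},
  {"slide":[0,0,0.083],"spin":0,"gripper":-1},
  {"slide":[0,0,0.09],"spin":0,"gripper":-1},
  {"slide":[0,0,0.095],"spin":0,"gripper":-1},
  {"slide":[0,0,0.095],"spin":0,"gripper":-1},
])

```text
t: 20.73
tool_pos: [0.4727, 0.333, 0.0887]
tool_rot: [-0.221, -3.133, 0.001]
contact_force: [-1.1, 0.2, 0.5]
opening: 0.0461
grip_force: 26.3
```

```bash
python3 - <<'E'
from h import *
s=get("scene"); t=get("top")
a=cv2.resize(s["frame"][240:400,310:520,::-1],None,fx=2.5,fy=2.5,interpolation=cv2.INTER_CUBIC)
b=cv2.resize(t["frame"][170:290,350:440,::-1],None,fx=3.3333,fy=3.3333,interpolation=cv2.INTER_CUBIC)
cv2.imwrite("pics/p4.png",np.hstack([a,b]))
E
```

View pics/p4.png

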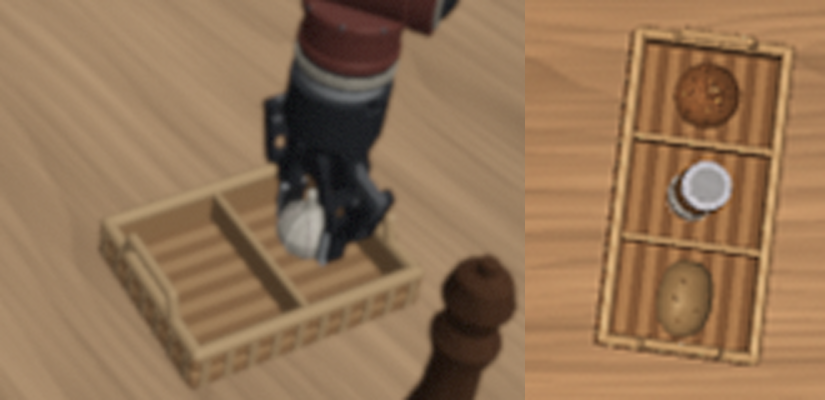

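The soup basket is complete, all three centred. The garlic (~300,225) is inside the near compartment of the sauce basket; I lower it to contact.

arm_command([
  {"slide":[0,0,0.003],"spin":0,"gripper":-1},
  {"slide":[0,0,0.006],"spin":0,"gripper":-1},
  {"slide":[0,0,0.008],"spin":0,"gripper":-1},
  {"slide":[0,0,0.01],"spin":0,"gripper":-1},
  {"slide":[0,0,0.01],"spin":0,"gripper":-1},
  {"slide":[0,0,0.01],"spin":0,"gripper":-1},
])

```text
t: 21.33
tool_pos: [0.4733, 0.3342, 0.0817]
tool_rot: [0.22, 3.134, -0.001]
contact_force: [-5.6, -4.3, 13.9]
opening: 0.0467
grip_force: 27.6
```

arm_command([
  {"slide":[0,0,-0.001],"spin":0,"gripper":0.3},
  {"slide":[0,0,-0.001],"spin":0,"gripper":0.6},
  {"slide":[0,0,-0.001],"spin":0,"gripper":0.8},
  {"slide":[0,0,-0.001],"spin":0,"gripper":0.8},
  {"slide":[0,0,-0.001],"spin":0,"gripper":0.8},
  {"slide":[0,0,-0.03],"spin":0,"gripper":0.8},
  {"slide":[0,0,-0.07],"spin":-4,"gripper":0.8},
  {"slide":[0,0,-0.11],"spin":-8,"gripper":0.8},
])

```text
t: 22.0
tool_pos: [0.4715, 0.3332, 0.1881]
tool_rot: [0.004, -3.138, 0.003]
contact_force: [1.1, 0.7, 0.5]
opening: 0.077
grip_force: 0.0
```

arm_command([
  {"slide":[-0.01,-0.028,-0.01],"spin":0,"gripper":1},
  {"slide":[-0.0233,-0.066,-0.01],"spin":0,"gripper":1},
  {"slide":[-0.0367,-0.104,-0.01],"spin":0,"gripper":1},
  {"slide":[-0.05,-0.142,-0.01],"spin":0,"gripper":1},
  {"slide":[-0.0635,-0.18,-0.01],"spin":0,"gripper":1},
  {"slide":[-0.077,-0.218,-0.01],"spin":0,"gripper":1},
  {"slide":[-0.09,-0.256,-0.01],"spin":0,"gripper":1},
  {"slide":[-0.1037,-0.294,-0.01],"spin":0,"gripper":1},
], newtons=40)

```text
t: 22.67
tool_pos: [0.5762, 0.0378, 0.1987]
tool_rot: [-0.002, -3.141, -0.0]
contact_force: [1.1, 0.2, 0.2]
opening: 0.0854
grip_force: 0.0
```

arm_command([
  {"slide":[-0.013,-0.036,0],"spin":0,"gripper":1},
  {"slide":[-0.0168,-0.0475,0],"spin":0,"gripper":1},
  {"slide":[-0.0168,-0.0475,0],"spin":0,"gripper":1},
  {"slide":[-0.0168,-0.0475,0.02],"spin":0,"gripper":1},
  {"slide":[-0.0168,-0.0475,0.055],"spin":0,"gripper":1},
  {"slide":[-0.0168,-0.0475,0.09],"spin":0,"gripper":1},
  {"slide":[-0.0168,-0.0475,0.11],"spin":0,"gripper":1},
  {"slide":[-0.0168,-0.0475,0.115],"spin":0,"gripper":1},
])

```text
t: 23.33
tool_pos: [0.589, -0.0059, 0.0785]
tool_rot: [0.0, -3.132, -0.003]
contact_force: [-0.7, 0.0, -0.3]
opening: 0.0856
grip_force: 0.0
```

arm_command([
  {"slide":[0,0,0],"spin":0,"gripper":1},
  {"slide":[0,0,0],"spin":0,"gripper":0.3},
  {"slide":[0,0,0],"spin":0,"gripper":-1},
  {"slide":[0,0,0],"spin":0,"gripper":-1},
  {"slide":[0,0,0],"spin":0,"gripper":-1},
  {"slide":[0,0,0],"spin":0,"gripper":-1},
  {"slide":[0,0,0],"spin":0,"gripper":-1},
  {"slide":[0,0,0],"spin":0,"gripper":-1},
])

```text
t: 24.0
tool_pos: [0.5947, -0.0078, 0.0868]
tool_rot: [0.002, 3.137, -0.0]
contact_force: [-0.6, 2.2, 6.6]
opening: 0.0565
grip_force: 43.8
```

arm_command([
  {"slide":[0,0,-0.015],"spin":0,"gripper":-1},
  {"slide":[0,0,-0.045],"spin":0,"gripper":-1},
  {"slide":[0,0,-0.08],"spin":0,"gripper":-1},
  {"slide":[0.001,0.008,-0.11],"spin":0,"gripper":-1},
  {"slide":[0.0025,0.03,-0.125],"spin":0,"gripper":-1},
  {"slide":[0.0053,0.065,-0.125],"spin":0,"gripper":-1},
  {"slide":[0.0083,0.102,-0.125],"spin":0,"gripper":-1},
  {"slide":[0.0114,0.14,-0.125],"spin":0,"gripper":-1},
])

```text
t: 24.67
tool_pos: [0.5814, 0.1331, 0.2098]
tool_rot: [0.004, 3.14, 0.0]
contact_force: [1.2, 0.0, -2.0]
opening: 0.0562
grip_force: 43.6
```

arm_command([
  {"slide":[0.003,0.038,0],"spin":0,"gripper":-1},
  {"slide":[0.006,0.077,0],"spin":0,"gripper":-1},
  {"slide":[0.0093,0.116,0],"spin":0,"gripper":-1},
  {"slide":[0.0125,0.153,0],"spin":4,"gripper":-1},
  {"slide":[0.0145,0.178,0],"spin":8,"gripper":-1},
  {"slide":[0.0151,0.1865,0],"spin":8,"gripper":-1},
  {"slide":[0.0151,0.1865,0],"spin":8,"gripper":-1},
  {"slide":[0.0151,0.1865,0.02],"spin":8,"gripper":-1},
])

```text
t: 25.33
tool_pos: [0.569, 0.3195, 0.1936]
tool_rot: [0.217, 3.126, 0.005]
contact_force: [1.1, 0.2, -0.5]
opening: 0.0566
grip_force: 43.7
```

arm_command([
  {"slide":[0,0,0.035],"spin":0,"gripper":-1},
  {"slide":[0,0,0.065],"spin":0,"gripper":-1},
  {"slide":[0,0,0.08],"spin":0,"gripper":-1},
  {"slide":[0,0,0.087],"spin":0,"gripper":-1},
  {"slide":[0,0,0.09],"spin":0,"gripper":-1},
  {"slide":[0,0,0.09],"spin":0,"gripper":-1},
])

```text
t: 25.83
tool_pos: [0.5674, 0.3183, 0.0995]
tool_rot: [0.222, 3.133, 0.0]
contact_force: [0.5, -0.7, -1.3]
opening: 0.0563
grip_force: 43.6
```

```bash
python3 - <<'E'
from h import *
s=get("scene")
cv2.imwrite("pics/p5.png",cv2.resize(s["frame"][240:400,310:520,::-1],None,fx=2.5,fy=2.5,interpolation=cv2.INTER_CUBIC))
E
```

```text
(no output)
```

View pics/p5.png

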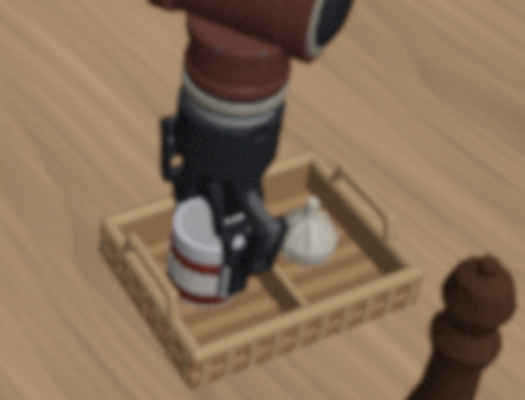

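The garlic stands upright in its compartment; the jar (~200,250) is inside the other, held 7 mm above the floor.

arm_command([
  {"slide":[0,0,0.003],"spin":0,"gripper":-1},
  {"slide":[0,0,0.006],"spin":0,"gripper":-1},
  {"slide":[0,0,0.008],"spin":0,"gripper":-1},
  {"slide":[0,0,0.009],"spin":0,"gripper":-1},
  {"slide":[0,0,0.009],"spin":0,"gripper":-1},
  {"slide":[0,0,0.009],"spin":0,"gripper":-1},
])

```text
t: 26.38
tool_pos: [0.5676, 0.3192, 0.0928]
tool_rot: [0.22, 3.132, 0.001]
contact_force: [-3.6, -1.9, 8.3]
opening: 0.0567
grip_force: 44.7
```

arm_command([
  {"slide":[0,0,-0.001],"spin":0,"gripper":0.5},
  {"slide":[0,0,-0.001],"spin":0,"gripper":0.7},
  {"slide":[0,0,-0.001],"spin":0,"gripper":0.8},
  {"slide":[0,0,-0.001],"spin":0,"gripper":0.8},
  {"slide":[0,0,-0.001],"spin":0,"gripper":0.8},
  {"slide":[0,0,-0.03],"spin":0,"gripper":0.8},
  {"slide":[0,0,-0.07],"spin":-4,"gripper":0.8},
  {"slide":[0,0,-0.11],"spin":-8,"gripper":0.8},
])

```text
t: 27.05
tool_pos: [0.5655, 0.3182, 0.1989]
tool_rot: [0.004, -3.137, 0.003]
contact_force: [0.7, 0.1, 0.1]
opening: 0.0771
grip_force: 0.0
```

arm_command([
  {"slide":[0.01,-0.035,0],"spin":0,"gripper":0.8},
  {"slide":[0.02,-0.07,0],"spin":0,"gripper":0.8},
  {"slide":[0.03,-0.11,0],"spin":0,"gripper":0.8},
  {"slide":[0.04,-0.15,0],"spin":0,"gripper":0.8},
  {"slide":[0.05,-0.19,0],"spin":0,"gripper":0.8},
  {"slide":[0.06,-0.23,0],"spin":0,"gripper":0.8},
  {"slide":[0.06,-0.24,0],"spin":0,"gripper":0.8},
  {"slide":[0.06,-0.24,0],"spin":0,"gripper":0.8},
])

```text
t: 27.72
tool_pos: [0.5061, 0.0765, 0.1998]
tool_rot: [0.008, 3.141, -0.001]
contact_force: [-0.1, -0.3, -0.4]
opening: 0.0769
grip_force: 0.0
```

```bash
python3 - <<'E'
from h import *
s=get("scene"); t=get("top")
a=cv2.resize(s["frame"][160:400,180:520,::-1],None,fx=1.6,fy=1.6,interpolation=cv2.INTER_CUBIC)
b=cv2.resize(t["frame"][175:271,150:236,::-1],None,fx=2.6,fy=4,interpolation=cv2.INTER_CUBIC)
cv2.imwrite("pics/p6.png",np.hstack([a,b]))
E
```

```text
(no output)
```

View pics/p6.png

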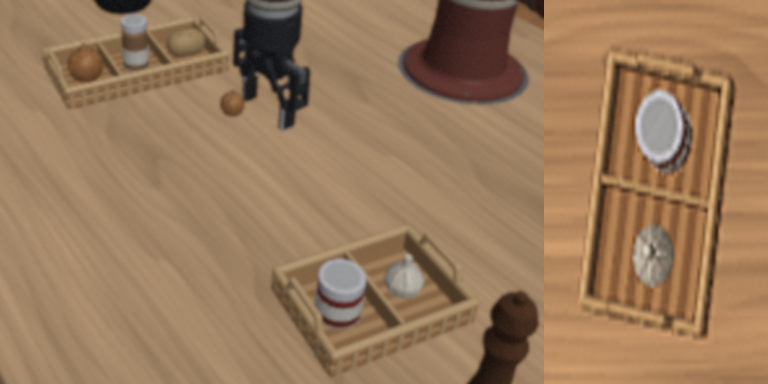

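All five things stand upright in their compartments, and the arm is clear.

```bash
python3 -c "
from station import order; print(order.finish_job())"
```

```text
the job is handed in; nothing more can be done
None
```

Both kits are made up and handed in at about 28 s. The last pictures show all five things upright in their own compartments. The small onion, mill and pot were never approached, but I did not measure their positions again, and the hand-in gave no verdict.

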